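# Roll the argon purifier cartridge into its service cradle

## Robot

A 6-joint arm with a two-finger parallel gripper is mounted at the origin on the work surface. World frame = base frame: x ahead of the robot, y to its left, z up, the work surface at z = 0. Lengths are in mm, angles in rad, forces in N, time in s.
With the tool pointing down it reaches from about 425 to 950 mm from the base axis. Payload 3.5 kg.
Tool frame: the origin (TCP) lies on the centre line of the jaws, within the pads' length; the fingertips stand 8 mm ahead of it and the grasp point (between the pads) lies 11 mm behind it; z points along the fingers, y is the direction in which the jaws open and shut (so a half turn about z gives the same grasp; the last joint's range is limited). The gripper opens to 85 mm and grips with 20 to 120 N. Pads are 22 mm wide; open, the fingers measure 114 mm over their backs; the gripper's body (76 mm by 85 mm) begins 54 mm behind the grasp point. The pads swing forward as they close: fully open they stand 13 mm farther back than shut.
Start: joints at [-0.15, 0.286, 1.577, -0, 1.279, -0.15], TCP at [674.986, 0.032, 239.325] pointing down, gripper open.
Joint ranges: [-2.77, 2.77], [-0.9, 2.22], [0.21, 2.48], [-1.53, 4.67], [0.24, 2.81], [-2.84, 2.84]. Speed limits (rad/s): [2.79, 2.79, 3.14, 3.14, 3.14, 3.14].

## Interface

Orientations are given as [roll, pitch, yaw] about the fixed x, y, z axes, in that order (R = Rz(yaw) Ry(pitch) Rx(roll)).
In Python, from plant import env gives the robot as it stands.
- The arm moves only by the shell command python3 -m inch 'ROWS'. ROWS is JSON, a list of rows, each an object with "travel": the shift along the tool's x, y, z in cm, a list of three; "twist": the turn, a rotation vector about the tool's x, y, z in degrees, a list of three; "claw": the opening, from 0 (shut) to 1 (fully open). In form: [{"travel": [dx, dy, dz], "twist": [wx, wy, wz], "claw": claw}, ...]. A call has exactly 10 rows; each row is the pose to reach, as a shift and turn from the pose commanded when the call began, along the tool's axes at that moment; what a row does not reach only later rows make up. A row lasts 1/12 s, in which the tool goes at most 41.7 mm and 7.16 degrees, less where a joint would pass 70% of its speed; a pose out of reach is approached as far as the arm can. A call with a gripper value outside its range is refused whole. The fingers move at their own pace and stop on an object; the grip force is fixed at half the most. Time passes only in rows, so rows that repeat a pose let the fingers close, or fill a call up. It gives the time, the measured TCP pose, the force and the opening at its end, in the units of the state.
- env.get_state(): the state, without advancing time (a new reading comes with each control period).
- env.read_camera(name): name is "scene" or "side" or "wrist"; returns a dict with "frame" (384x512x3 uint8, blue, green, red), "fx", "fy", "cx", "cy" (pixels), "position" and "orientation" of the camera in the world; the wrist camera has in their place "T_tool_cam" (4x4, takes a point from camera to tool coordinates, whose origin is the TCP and whose axes are the flange's). Camera axes: x right, y down, z forward; pixel columns grow to the right and rows downward; lengths in mm; the calibration is good to about 2 mm. A picture is of the moment at which its call begins: read the wrist's pose just before it. There is no depth.
- env.hand_in(): hands the job in, once; it reports no verdict.
Trained networks look in a picture, given as the dict that the camera call returned (one of the last four; its "shot" number tells which), for a name from the list of things; names that differ only in an ending like _2 or _b are one class to them, and where a whole thing is asked for, a point or a joint stands for the part that bears it (a point fixed in the world has none). Each returns a list of dicts, best first, with "conf" (0 to 1); they miss things now and then, are a little off and sometimes report something else, mostly with a low value. They report only what shows in the picture. A call takes as long as a camera call. They do not tell look-alikes from the thing itself.
- env.find_in(name, picture): "box" ([left, top, width, height] in pixels, round what is visible of it).
- env.silhouettes(name, picture): "pixels" (384x512 bool, what is visible of it) and "box" ([left, top, width, height] in pixels, round what is visible of it).
- env.spot_point(name, picture): "point" ([column, row] in pixels: a listed point, or the origin of a listed thing).
The state is a dict: "t": time; "joints": joint angles; "qd": joint speeds; "joint_torque": joint torques, N m; "eef_pos": TCP position; "ee_rot": TCP orientation; "wrist_force": force on the tool from outside, world axes, zero at the start; "torque": the same for the moment, N m; "opening": finger opening in mm.
Only numpy, scipy, OpenCV 4.12 (cv2) and the standard library are available. Lean on these libraries where they do the work, as an engineer would, in place of code of your own. Each camera call takes 0.05 s, during which the arm holds its last target.

## Task

Roll the steel argon-purifier cartridge across the bench by its side, up the low ramp of the grey cradle and down into its vee, then push it endways until it is fully home against the steel end stop, lying square in the vee. Do it gently with the fingertips or the outside of the fingers only: never grip, squeeze or lift the cartridge, and do not disturb the other things on the bench. Finish with the hand clear.

Things in the scene. Friction and masses are not known exactly. Their poses are not given: they have to be found in the camera images.
- cartridge: polished, slippery steel cylinder lying on its side, free to roll: body 50 mm diameter, 130 mm long, 0.4 to 0.65 kg, blue band round the middle. Origin: its centre, on the axis, 25 mm above the bench at the start. x runs along the axis, from the brass fitting (18 mm across, 18 mm long) at the -x end to the green cap at the +x end; y and z turn as it rolls. It rolls easily, square to its axis. Its x starts within 0.17 rad of the cradle's x
- cap_face (a point): centre of the outer face of the green dust cap on the cartridge: on its axis, 81 mm from its centre; the cap is 18 mm across and stands 16 mm out from the flat end face
- cradle: grey plastic V-block screwed to the bench, x from -55 to 85 mm. Origin: on the bench under the vee's bottom line; x along the vee, z up, +y the ramp side. Ramp: bench level at y = 75 mm, evenly up to a crest 12 mm high at y = 19 to 16 mm; flanks at 30 degrees down to y = 0, 3 mm high, and up to 28 mm at y = -43 mm; flange to y = -77 mm. Its +x end is open onto the bench
- stop (a point): steel end stop at the cradle's -x end: L-shaped upright plate, 6 mm thick. The point is on its inner face (cradle x = -55 mm), over the vee's bottom line, at the top of its low part, 22 mm above the bench. It is 22 mm high from cradle y = -51 to +20 mm and 50 mm high only where y is below -14 mm, so the brass fitting passes over the low part
- home (a point): where the cartridge's centre lies when it is fully home: 32 mm above the bench, over the vee's bottom line, at cradle x = 10 mm. At the start the cartridge's centre is 150 to 260 mm from it across the bench on the ramp (+y) side, and 26 to 42 mm from it towards cradle +x
- tube_a: standing 50 ml sample tube, pale body 29 mm across, green screw cap 34 mm across, 116 mm tall; origin: centre of its foot, z up. A bystander: leave it alone
- tube_b: standing 50 ml sample tube, pale body 29 mm across, green screw cap 34 mm across, 116 mm tall; origin: centre of its foot, z up. A bystander: leave it alone
- tube_c: standing 50 ml sample tube, pale body 29 mm across, green screw cap 34 mm across, 116 mm tall; origin: centre of its foot, z up. A bystander: leave it alone
- jar: low wide jar with white lid, 64 mm across, 75 mm tall, standing; origin: centre of its foot. A bystander
- bottle: white reagent bottle with paper label, red band and white cap, 68 mm across, 167 mm tall, standing; origin: centre of its foot. A bystander
- wrench: combination spanner (one open end, one ring end) lying on the bench, 150 mm long, its x along its length; origin: under its middle. A bystander
- spare_cap: loose green dust cap standing on the bench, 24 mm across, 18 mm tall; origin: centre of its foot. A bystander
There are look-alikes about, which are no part of the job. What is shaped like the cartridge but orange or purple is not meant.

How it is judged:
By the outcome, as a careful person would: the job done as asked, in the order asked, and still so for the second after the job is handed in, with the robot touching nothing.
It also fails if it takes over 58 s, if anything falls off the work surface, if the arm or the gripper's body presses on something with over 40 N, if the wrist force passes 120 N, or if a joint passes its speed limit or range.

## Working session

There is one attempt and no reset: what is moved stays moved. The work goes in short steps, Python scripts to look and compute and a shell command to move; the robot and the scene stay as the last step left them, time stands still between calls to the robot, and variables do not carry over. Pictures are saved under pics/ and viewed, and the job is handed in when it is done.

```bash
ls; mkdir -p pics; python3 - <<'E'
from plant import env
import cv2
s=env.get_state(); print(s)
for n in ("scene","side","wrist"):
    p=env.read_camera(n); cv2.imwrite(f"pics/{n}0.png",p["frame"])
    print(n,{k:v for k,v in p.items() if k!="frame"})
E
```

```text
pics
{'t': 0.0, 'joints': array([-1.50012336e-01,  2.87201776e-01,  1.57817018e+00,  2.07998412e-06,
        1.27858802e+00, -1.50004966e-01]), 'qd': array([-0.00113306, -0.00014475, -0.00088244,  0.00020038, -0.00080329,
        0.00050443]), 'joint_torque': array([-1.79628755e-04, -4.05981302e+01, -2.92628127e+01, -1.54224781e-04,
        5.81841552e-03,  3.74769741e-06]), 'eef_pos': array([6.74367398e+02, 1.17368505e-01, 2.37926767e+02]), 'ee_rot': array([-3.13925222e+00, -3.55746619e-04,  1.57078794e+00]), 'wrist_force': array([ 0.34603451,  0.16906877, -0.72454318]), 'torque': array([-0.00953111,  0.00046318, -0.00518746]), 'opening': 85.34901275501292}
scene {'fx': 423.70028852931955, 'fy': 423.70028852931955, 'cx': 252.9172539864234, 'cy': 194.5779748921103, 'position': array([1056.14838732,  297.04809939,  915.71575224]), 'orientation': array([-2.56060323,  0.0075299 ,  2.10059307]), 'shot': 1}
side {'fx': 403.92812796118545, 'fy': 403.92812796118545, 'cx': 254.2565592045092, 'cy': 189.20937957306273, 'position': array([ 142.51269995, -528.93632063,  702.61210825]), 'orientation': array([-2.33084389,  0.01134526, -0.66118047]), 'shot': 2}
wrist {'fx': 302.35419458452395, 'fy': 302.35419458452395, 'cx': 254.4751562100032, 'cy': 190.71336829798403, 'T_tool_cam': array([[ 7.31394337e-04, -9.60288994e-01, -2.79006296e-01,
         7.10217846e+01],
       [ 9.99999723e-01,  6.63007783e-04,  3.39472832e-04,
        -3.59065594e-01],
       [-1.41008679e-04, -2.79006466e-01,  9.60289213e-01,
        -1.34881900e+02],
       [ 0.00000000e+00,  0.00000000e+00,  0.00000000e+00,
         1.00000000e+00]]), 'shot': 3}
```

View pics/scene0.png

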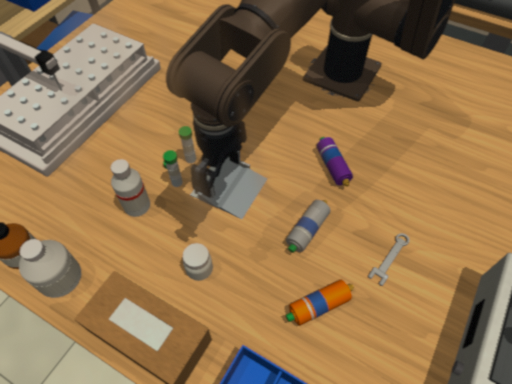

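View pics/side0.png

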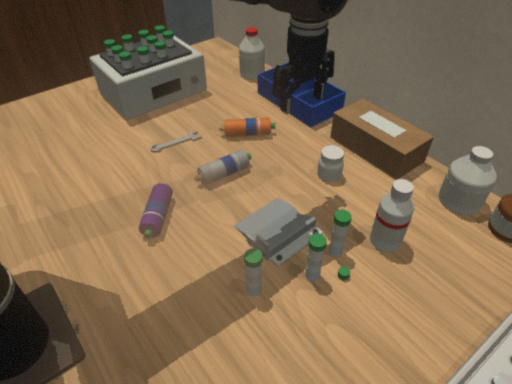

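View pics/wrist0.png

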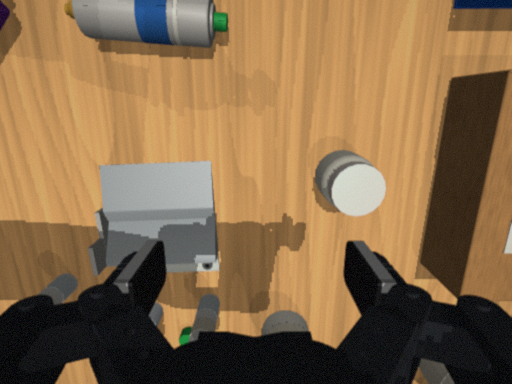

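In the scene view, three things are cartridge-shaped. The purple one is at (335,160), the orange one at (320,302), and the steel one with the blue band and green cap at (307,226). The steel one fits the description. Next I'll confirm it in a crop and measure.

```bash
cat > h.py <<'E'
import numpy as np, cv2
from scipy.spatial.transform import Rotation as Ro
def cam(p,s=None):
    if 'T_tool_cam' in p:
        T=np.eye(4);T[:3,:3]=Ro.from_euler('xyz',s['ee_rot']).as_matrix();T[:3,3]=s['eef_pos']
        T=T@p['T_tool_cam']; R,t=T[:3,:3],T[:3,3]
    else: R,t=Ro.from_euler('xyz',p['orientation']).as_matrix(),p['position']
    return R,t,np.array([[p['fx'],0,p['cx']],[0,p['fy'],p['cy']],[0,0,1]])
def proj(c,X):
    R,t,K=c; q=(np.atleast_2d(X)-t)@R@K.T; return q[:,:2]/q[:,2:]
def onz(c,uv,z):
    R,t,K=c; d=R@np.linalg.inv(K)@np.array([uv[0],uv[1],1.]); return t+d*(z-t[2])/d[2]
E
python3 - <<'E'
from plant import env
from h import *
import pickle
D={}
for n in ("scene","side","wrist"):
    s=env.get_state(); p=env.read_camera(n); c=cam(p,s); D[n]=(p,s)
    for nm,z in (("cartridge",25),("cap_face",25),("cradle",0),("stop",22),("home",32),("tube_a",0),("jar",0),("bottle",0),("wrench",0),("spare_cap",0)):
        for r in env.spot_point(nm,p)[:4]:
            print(n,nm,round(r['conf'],2),np.round(r['point']),np.round(onz(c,r['point'],z)[:2]))
    for nm in ("cartridge","cradle"):
        D[n+nm]=env.silhouettes(nm,p)
    if n!="side":
        pass
f=D['scene'][0]['frame'][180:270,260:360]; g=D['side'][0]['frame'][135:195,180:270]
cv2.imwrite('pics/crop1.png',np.hstack([cv2.resize(f,(400,360),interpolation=2),cv2.resize(g,(400,360),interpolation=2)]))
pickle.dump(D,open('D.pkl','wb'))
E
```

```text
scene cartridge 0.87 [318. 300.] [719. 256.]
scene cartridge 0.76 [334. 162.] [358. 128.]
scene cartridge 0.67 [308. 226.] [566. 155.]
scene cap_face 0.81 [287. 316.] [784. 214.]
scene cap_face 0.6 [291. 252.] [647. 151.]
scene cradle 0.79 [230. 181.] [533. -88.]
scene cradle 0.74 [307. 227.] [556. 151.]
scene stop 0.63 [240. 163.] [484. -85.]
scene home 0.81 [226. 177.] [547. -88.]
scene home 0.2 [177. 181.] [ 621. -191.]
scene tube_a 0.95 [178. 181.] [ 602. -207.]
scene tube_a 0.65 [192. 160.] [ 527. -214.]
scene tube_a 0.24 [230. 180.] [531. -88.]
scene jar 0.56 [202. 265.] [771. -17.]
scene jar 0.33 [390. 257.] [531. 354.]
scene bottle 0.91 [136. 205.] [ 717. -255.]
scene wrench 0.82 [388. 258.] [535. 351.]
side cartridge 0.91 [220. 169.] [553. 154.]
side cartridge 0.64 [156. 205.] [361. 139.]
side cartridge 0.57 [251. 127.] [729. 252.]
side cap_face 0.71 [146. 236.] [299.  69.]
side cap_face 0.67 [246. 158.] [630. 147.]
side cap_face 0.61 [273. 127.] [778. 210.]
side cradle 0.85 [272. 233.] [534. -79.]
side stop 0.63 [255. 237.] [485. -79.]
side tube_a 0.65 [311. 276.] [ 522. -2
[... 197 characters left out ...]
 712. -252.]
side bottle 0.82 [383. 242.] [ 710. -251.]
side bottle 0.42 [257. 288.] [ 418. -172.]
side wrench 0.83 [175. 141.] [536. 364.]
side wrench 0.45 [274. 219.] [564. -51.]
side spare_cap 0.55 [342. 274.] [ 575. -254.]
wrist cartridge 0.65 [148.  15.] [565. 158.]
wrist cartridge 0.18 [188. 330.] [ 582. -232.]
wrist cap_face 0.97 [226.  20.] [646. 153.]
wrist cradle 0.8 [149. 219.] [535. -77.]
wrist stop 0.78 [100. 227.] [480. -79.]
wrist home 0.75 [150. 231.] [547. -80.]
wrist tube_a 0.9 [ 68. 282.] [ 411. -173.]
wrist tube_a 0.67 [210. 299.] [ 611. -200.]
wrist tube_a 0.54 [153. 313.] [ 527. -223.]
wrist jar 0.86 [340. 173.] [784. -14.]
wrist spare_cap 0.51 [188. 332.] [ 576. -257.]
```

View pics/crop1.png

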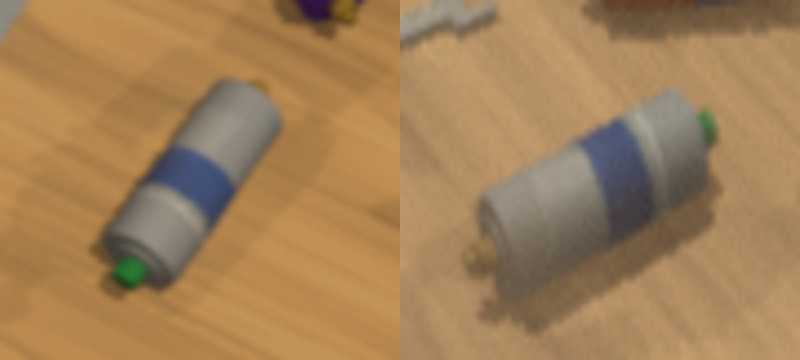

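The crop shows a steel body, a blue band, a green cap and a brass fitting, so the cartridge is the one at scene (308,226) and side (220,169). Now I'll refine both poses by fitting silhouettes.

```bash
cat >> h.py <<'E'
def pose(x,y,yaw,z=0):
    return Ro.from_euler('z',yaw).as_matrix(),np.array([x,y,z])
def cyl(x0,x1,r,n=32):
    a=np.linspace(0,2*np.pi,n); return np.vstack([np.c_[np.full(n,x),r*np.cos(a),r*np.sin(a)] for x in (x0,x1)])
CART=[cyl(-65,65,25),cyl(-83,-65,9),cyl(65,81,9)]
prof=[(75,0),(19,12),(16,12),(0,3),(-43,28),(-77,0)]
def box(x0,x1,y0,y1,z0,z1): return np.array([[x,y,z] for x in(x0,x1) for y in (y0,y1) for z in (z0,z1)],float)
def prism(yz): return np.array([[x,y,z] for x in (-55,85) for y,z in yz],float)
CRAD=[prism([(75,0),(19,12),(16,12),(16,0)]),prism([(16,0),(16,12),(0,3),(0,0)]),prism([(0,0),(0,3),(-43,28),(-43,0)]),
 box(-55,85,-77,-43,0,8),box(-61,-55,-51,20,0,22),box(-61,-55,-51,-14,0,50)]
def render(c,parts,R,t):
    m=np.zeros((384,512),np.uint8)
    for P in parts:
        h=cv2.convexHull(proj(c,P@R.T+t).astype(np.float32))
        cv2.fillPoly(m,[np.round(h*16).astype(np.int32)],255,cv2.LINE_AA,4)
    return m.astype(float)/255
E
cat > fit.py <<'E'
from h import *
import pickle
from scipy.optimize import minimize
D=pickle.load(open('D.pkl','rb'))
def pick(n,nm,x):
    best=None
    p,s=D[n];c=cam(p,s);uv=proj(c,np.array(x))[0]
    for r in D[n+nm]:
        b=r['box'];ctr=np.array([b[0]+b[2]/2,b[1]+b[3]/2]);d=np.hypot(*(ctr-uv))
        if best is None or d<best[0]: best=(d,r)
    return best
for nm,parts,x0,z,names in (("cartridge",CART,(562,155,-0.1),25,("scene","side","wrist")),("cradle",CRAD,(534,-80,-0.0),0,("side","wrist","scene"))):
    M=[]
    for n in names:
        b=pick(n,nm,(x0[0],x0[1],z)); print(n,nm,len(D[n+nm]),round(b[0]),b[1]['box'],b[1]['conf'])
        if b[0]<30: M.append((n,cam(*D[n]),b[1]['pixels'].astype(float)))
    def cost(v,MM=None):
        R,t=pose(*v,z); e=0
        for n,c,m in (MM or M):
            if nm=='cradle' and n=='scene' : continue
            e+=np.abs(cv2.GaussianBlur(render(c,parts,R,t)-m,(0,0),1.0)).sum()/m.sum()
        return e
    def opt(MM):
        return minimize(cost,x0,args=(MM,),method='Nelder-Mead',options=dict(initial_simplex=[x0,np.add(x0,(15,0,0)),np.add(x0,(0,15,0)),np.add(x0,(0,0,.15))],xatol=.05,fatol=1e-4))
    r=opt(None); print(nm,np.round(r.x,3),r.fun)
    for m in M:
        if nm=='cradle' and m[0]=='scene': continue
        q=opt([m]); print('  ',m[0],np.round(q.x,3),round(q.fun,3))
E
python3 fit.py
```

```text
scene cartridge 3 2 [285.7, 200.9, 42.9, 50.8] 0.95
side cartridge 3 1 [193.0, 150.4, 57.5, 34.2] 0.57
wrist cartridge 3 6 [65.3, 0.5, 164.4, 45.1] 0.58
cartridge [ 5.66175e+02  1.54942e+02 -6.60000e-02] 0.29102485982079596
   scene [ 5.63443e+02  1.54010e+02 -6.40000e-02] 0.122
   side [ 5.66249e+02  1.53444e+02 -8.70000e-02] 0.079
   wrist [ 5.65416e+02  1.57436e+02 -8.30000e-02] 0.029
side cradle 1 8 [233.6, 200.1, 93.3, 68.5] 0.76
wrist cradle 1 6 [87.2, 161.2, 129.7, 111.3] 0.6
scene cradle 1 8 [188.9, 159.8, 80.2, 59.6] 0.63
cradle [ 5.36981e+02 -7.71450e+01  4.50000e-02] 0.21844143271030075
   side [ 5.35714e+02 -7.85110e+01  2.40000e-02] 0.071
   wrist [ 5.36854e+02 -7.52770e+01  4.80000e-02] 0.145
```

Results so far:
- **Cartridge:** about (565, 155), yaw about −0.08.
- **Cradle:** about (536.5, −77), yaw about +0.035. The implied offset from home is 27 mm along x and 231 mm across, which agrees with the brief.

The plan is to push with both open fingertips on the +y side, far apart along the axis so it stays square.

```bash
python3 -m inch '[{"travel":[3,-1.5,0],"twist":[0,0,1],"claw":1},{"travel":[6,-3,0],"twist":[0,0,2],"claw":1},{"travel":[9,-4.5,0],"twist":[0,0,3],"claw":1},{"travel":[12,-6,0],"twist":[0,0,4],"claw":1},{"travel":[15,-7.5,1],"twist":[0,0,4.6],"claw":1},{"travel":[18,-9,3],"twist":[0,0,4.6],"claw":1},{"travel":[20,-10,6],"twist":[0,0,4.6],"claw":1},{"travel":[21.2,-10.5,9],"twist":[0,0,4.6],"claw":1},{"travel":[21.5,-10.5,12],"twist":[0,0,4.6],"claw":1},{"travel":[21.5,-10.5,14],"twist":[0,0,4.6],"claw":1}]'
python3 - <<'E'
from plant import env
from h import *
for n in ("scene","side","wrist"):
    p=env.read_camera(n); cv2.imwrite(f"pics/{n}1.png",p["frame"])
s=env.get_state();print(s['eef_pos'],s['ee_rot'],s['t'])
a=cv2.imread('pics/side1.png')[60:220,140:350];b=cv2.imread('pics/scene1.png')[100:290,220:430]
cv2.imwrite('pics/c1.png',np.hstack([cv2.resize(a,(420,320)),cv2.resize(b,(354,320))]))
E
```

```text
t: 2.93
eef_pos: [567.8, 216.2, 96.3]
ee_rot: [-3.138, 0.001, 1.493]
wrist_force: [0.2, -0.4, -0.6]
opening: 85.2
[568.5554024  214.90481614  97.47035737] [-3.13737550e+00  1.20027171e-03  1.49078455e+00] 3.0833
```

View pics/c1.png

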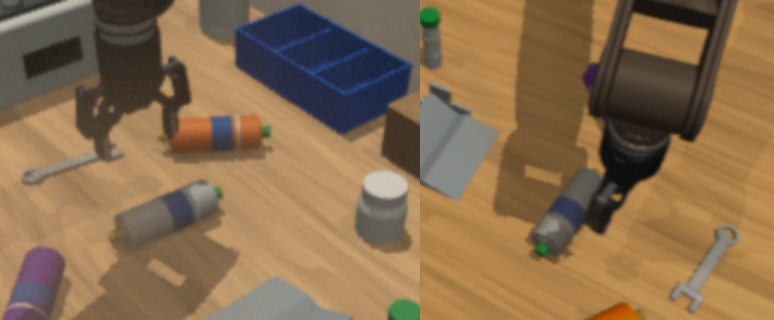

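View pics/wrist1.png

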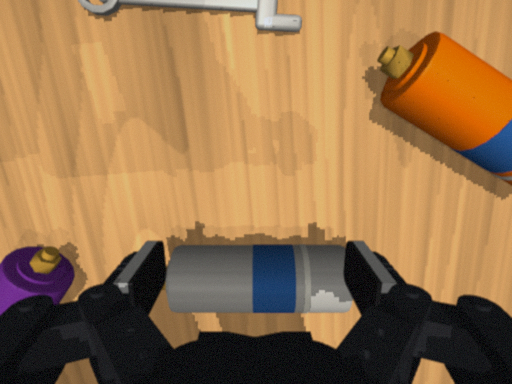

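The wrist view shows the cartridge at rows 244–312, lying square to the hand, with its centre about 5 mm towards tool +y. Next: descend behind it and check the clearance.

```bash
python3 -m inch '[{"travel":[0,0.2,1.5],"twist":[0,0,0],"claw":1},{"travel":[0,0.5,3],"twist":[0,0,0],"claw":1},{"travel":[0,0.5,4.5],"twist":[0,0,0],"claw":1},{"travel":[0,0.5,6],"twist":[0,0,0],"claw":1},{"travel":[0,0.5,7],"twist":[0,0,0],"claw":1},{"travel":[0,0.5,8],"twist":[0,0,0],"claw":1},{"travel":[0,0.5,8.4],"twist":[0,0,0],"claw":1},{"travel":[0,0.5,8.4],"twist":[0,0,0],"claw":1},{"travel":[-0.3,0.5,8.4],"twist":[0,0,0],"claw":1},{"travel":[-0.6,0.5,8.4],"twist":[0,0,0],"claw":1}]'
cat > look.py <<'E'
import sys
from plant import env
from h import *
k=sys.argv[1]
P={}
for n in sys.argv[2:]:
    p=env.read_camera(n); P[n]=p["frame"]
s=env.get_state();print(np.round(s['eef_pos'],1),np.round(s['ee_rot'],3),np.round(s['wrist_force'],1),s['t'])
B={"side":(80,260,140,350),"scene":(100,290,160,400),"wrist":(0,384,0,512)}
im=[]
for n in P:
    a,b,c,d=B[n]; f=P[n][a:b,c:d]; im.append(cv2.resize(f,(int(360/(b-a)*(d-c)),360),interpolation=2)if len(P)>1 else cv2.resize(f,None,fx=2.4 if n!='wrist' else 1.5,fy=2.4 if n!='wrist' else 1.5))
cv2.imwrite(f'pics/{k}.png',np.hstack(im)[:, :800])
E
python3 look.py d1 side
```

```text
t: 3.92
eef_pos: [575.3, 208.7, 16.4]
ee_rot: [3.14, -0.0, 1.491]
wrist_force: [-0.2, -0.2, 0.4]
opening: 85.5
[575.2 208.1  16.3] [ 3.14 -0.    1.49] [-0.4 -1.1  0.2] 3.9667
```

View pics/d1.png

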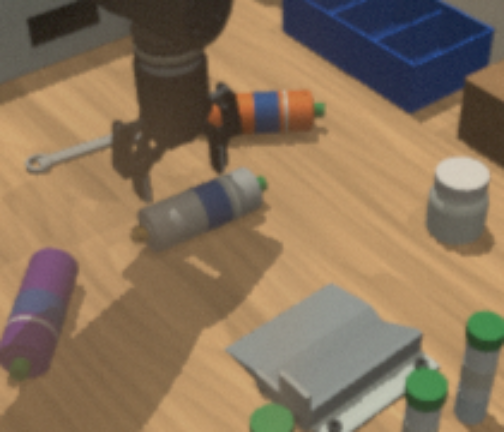

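There is about 17 mm of gap between the fingertips and the cartridge. I'll lower slightly and make slow contact.

```bash
python3 -m inch '[{"travel":[-0.3,0,0.3],"twist":[0,0,0],"claw":1},{"travel":[-0.6,0,0.6],"twist":[0,0,0],"claw":1},{"travel":[-0.9,0,0.6],"twist":[0,0,0],"claw":1},{"travel":[-1.2,0,0.6],"twist":[0,0,0],"claw":1},{"travel":[-1.4,0,0.6],"twist":[0,0,0],"claw":1},{"travel":[-1.6,0,0.6],"twist":[0,0,0],"claw":1},{"travel":[-1.8,0,0.6],"twist":[0,0,0],"claw":1},{"travel":[-2.0,0,0.6],"twist":[0,0,0],"claw":1},{"travel":[-2.3,0,0.6],"twist":[0,0,0],"claw":1},{"travel":[-2.6,0,0.6],"twist":[0,0,0],"claw":1}]'
python3 look.py d2 side wrist
```

```text
t: 4.8
eef_pos: [572.4, 182.5, 9.4]
ee_rot: [3.141, 0.0, 1.491]
wrist_force: [-0.3, 0.6, -0.1]
opening: 85.5
[572.3 182.3   9.3] [-3.141  0.     1.49 ] [ 0.9  0.8 -0.7] 4.9
```

View pics/d2.png

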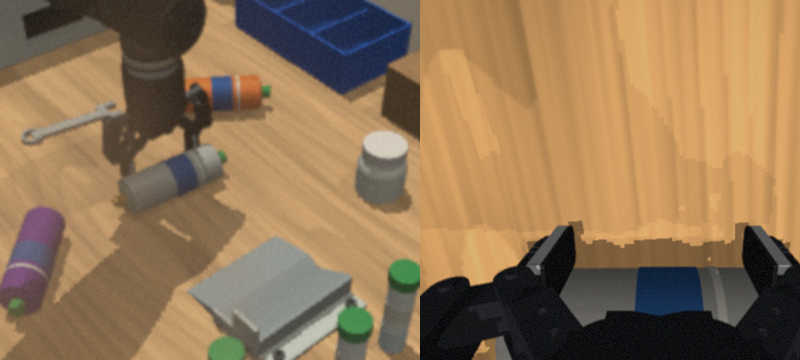

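Contact is imminent. I'll push on while turning the hand to the cradle's yaw (+6.6°).

```bash
python3 -m inch '[{"travel":[-0.4,0,0],"twist":[0,0,-0.6],"claw":1},{"travel":[-0.8,0,0],"twist":[0,0,-1.2],"claw":1},{"travel":[-1.2,0,0],"twist":[0,0,-1.9],"claw":1},{"travel":[-1.6,0.1,0],"twist":[0,0,-2.6],"claw":1},{"travel":[-2.0,0.1,0],"twist":[0,0,-3.3],"claw":1},{"travel":[-2.4,0.1,0],"twist":[0,0,-4],"claw":1},{"travel":[-2.8,0.2,0],"twist":[0,0,-4.7],"claw":1},{"travel":[-3.2,0.2,0],"twist":[0,0,-5.4],"claw":1},{"travel":[-3.6,0.2,0],"twist":[0,0,-6],"claw":1},{"travel":[-4,0.2,0],"twist":[0,0,-6.6],"claw":1}]'
cat > trk.py <<'E'
# usage: trk.py pic x y yaw z  -> fit cartridge in side+scene (silhouette union of observed vs model, visible only)
import sys
from plant import env
from h import *
from scipy.optimize import minimize
x0=np.array(list(map(float,sys.argv[2:5]))); z=float(sys.argv[5])
M=[];F=[]
for n in sys.argv[6:] or ("side","scene"):
    p=env.read_camera(n); c=cam(p,env.get_state()); F.append(p['frame'])
    uv=proj(c,[x0[0],x0[1],z])[0]
    L=sorted(env.silhouettes("cartridge",p),key=lambda r:np.hypot(r['box'][0]+r['box'][2]/2-uv[0],r['box'][1]+r['box'][3]/2-uv[1]))
    if not L: continue
    r=L[0]; d=np.hypot(r['box'][0]+r['box'][2]/2-uv[0],r['box'][1]+r['box'][3]/2-uv[1])
    print(n,'conf',round(r['conf'],2),'off',round(d),'area',r['pixels'].sum())
    if d<30: M.append((c,r['pixels'].astype(float),n))
    for nm in ("cartridge","cap_face"):
        q=sorted(env.spot_point(nm,p),key=lambda r:np.hypot(*(np.array(r['point'])-uv)))[:1]
        for r in q: print('  ',nm,round(r['conf'],2),np.round(onz(c,r['point'],z)[:2],1))
def cost(v,MM):
    R,t=pose(*v,z); return sum(np.abs(cv2.GaussianBlur(render(c,CART,R,t)-m,(0,0),1)).sum()/m.sum() for c,m,n in MM)
def go(MM): return minimize(cost,x0,args=(MM,),method='Nelder-Mead',options=dict(initial_simplex=[x0,x0+(12,0,0),x0+(0,12,0),x0+(0,0,.12)],xatol=.05,fatol=1e-4))
if len(M)>1: r=go(M); print('both',np.round(r.x,3),round(r.fun,2))
for m in M: r=go([m]); print(m[2],np.round(r.x,3),round(r.fun,2))
s=env.get_state();print('tcp',np.round(s['eef_pos'],1),np.round(s['ee_rot'],3),np.round(s['wrist_force'],1),s['t'])
B=(80,260,140,350); f=[cv2.resize(q[a:b,c:d],(400,360)) for q,(a,b,c,d) in zip(F,((90,270,150,350),(100,280,160,360)))] if len(F)==2 else [F[0]]
cv2.imwrite(f'pics/{sys.argv[1]}.png',np.hstack(f))
E
python3 trk.py e1 563 115 0.03 25
```

```text
t: 5.73
eef_pos: [571.2, 142.3, 9.3]
ee_rot: [-3.142, 0.0, 1.607]
wrist_force: [-0.8, 0.5, 0.2]
opening: 85.2
side conf 0.84 off 4 area 1097
   cartridge 0.93 [556.8 105.1]
   cap_face 0.87 [627.9  99.7]
scene conf 0.74 off 17 area 703
   cartridge 0.97 [558.4  88. ]
   cap_face 0.93 [634.  90.]
both [ 5.59427e+02  9.33310e+01 -8.70000e-02] 1.04
side [ 5.60678e+02  9.94140e+01 -4.80000e-02] 0.1
scene [5.79929e+02 8.37210e+01 1.50000e-01] 0.79
tcp [571.2 142.9   9.3] [ 3.142 -0.     1.606] [-0.3 -0.2 -0.3] 6.1333
```

View pics/e1.png

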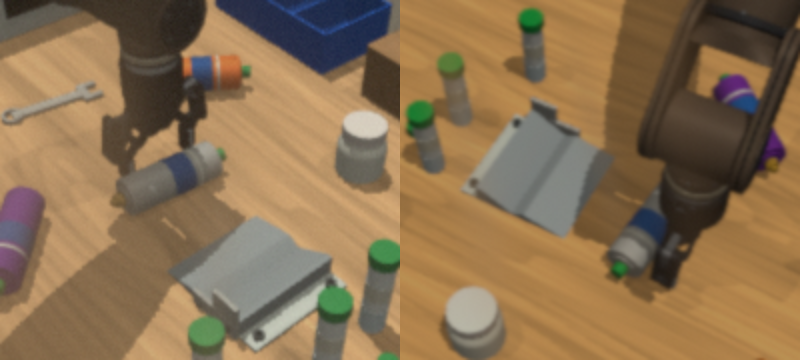

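```bash
python3 trk.py e2 560 90 -0.05 25 side; python3 trk.py e3 560 85 -0.05 25 side|head -4
```

```text
side conf 0.56 off 3 area 1122
   cartridge 0.62 [554.   88.3]
   cap_face 0.71 [772.3 199.1]
side [ 5.6129e+02  8.7738e+01 -7.1000e-02] 0.1
tcp [571.2 142.8   9.3] [ 3.142 -0.     1.606] [-1.2  0.2 -0.8] 6.3333
side conf 0.62 off 2 area 1114
   cartridge 0.66 [555.   85.1]
   cap_face 0.59 [630.7  81.8]
side [ 5.63013e+02  8.80240e+01 -5.40000e-02] 0.1
```

It rolled ahead freely and stopped near y≈88, with yaw about −0.06. I'll follow more slowly and recentre the hand along its axis.

```bash
python3 -m inch '[{"travel":[-0.4,-0.3,0],"twist":[0,0,0],"claw":1},{"travel":[-0.8,-0.6,0],"twist":[0,0,0],"claw":1},{"travel":[-1.1,-0.8,0],"twist":[0,0,0],"claw":1},{"travel":[-1.3,-0.8,0],"twist":[0,0,0],"claw":1},{"travel":[-1.5,-0.8,0],"twist":[0,0,0],"claw":1},{"travel":[-1.7,-0.8,0],"twist":[0,0,0],"claw":1},{"travel":[-1.9,-0.8,0],"twist":[0,0,0],"claw":1},{"travel":[-2.1,-0.8,0],"twist":[0,0,0],"claw":1},{"travel":[-2.3,-0.8,0],"twist":[0,0,0],"claw":1},{"travel":[-2.5,-0.8,0],"twist":[0,0,0],"claw":1}]'
python3 -m inch '[{"travel":[-0.2,0,0],"twist":[0,0,0],"claw":1},{"travel":[-0.4,0,0],"twist":[0,0,0],"claw":1},{"travel":[-0.6,0,0],"twist":[0,0,0],"claw":1},{"travel":[-0.8,0,0],"twist":[0,0,0],"claw":1},{"travel":[-1.0,0,0],"twist":[0,0,0],"claw":1},{"travel":[-1.2,0,0],"twist":[0,0,0],"claw":1},{"travel":[-1.4,0,0],"twist":[0,0,0],"claw":1},{"travel":[-1.6,0,0],"twist":[0,0,0],"claw":1},{"travel":[-1.8,0,0],"twist":[0,0,0],"claw":1},{"travel":[-2,0,0],"twist":[0,0,0],"claw":1}]'
python3 trk.py f1 562 64 0 25 side
```

```text
t: 7.37
eef_pos: [564.1, 117.3, 9.3]
ee_rot: [3.142, -0.0, 1.606]
wrist_force: [0.3, 0.5, -1.6]
opening: 85.5
t: 8.2
eef_pos: [564.8, 97.2, 9.3]
ee_rot: [3.142, -0.0, 1.606]
wrist_force: [0.4, 0.7, -0.2]
opening: 85.2
side conf 0.6 off 2 area 1124
   cartridge 0.91 [559.6  60.2]
   cap_face 0.94 [628.6  48.2]
side [ 5.61289e+02  5.62470e+01 -1.70000e-02] 0.14
tcp [564.8  97.4   9.3] [3.142 0.    1.606] [-0.4  0.5 -0.5] 8.4
```

View pics/f1.png

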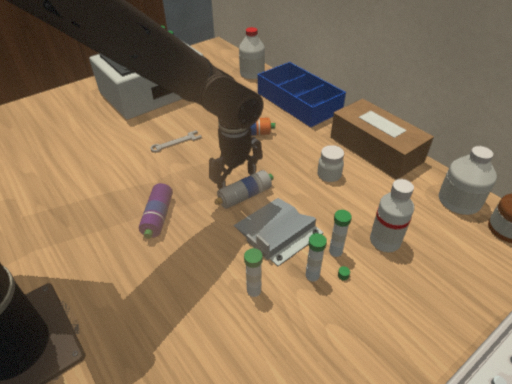

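```bash
python3 -m inch '[{"travel":[-0.2,0,0],"twist":[0,0,0],"claw":1},{"travel":[-0.4,0,0],"twist":[0,0,0],"claw":1},{"travel":[-0.6,0,0],"twist":[0,0,0],"claw":1},{"travel":[-0.8,0,0],"twist":[0,0,0],"claw":1},{"travel":[-1.0,0,0],"twist":[0,0,0],"claw":1},{"travel":[-1.2,0,0],"twist":[0,0,0],"claw":1},{"travel":[-1.4,0,0],"twist":[0,0,0],"claw":1},{"travel":[-1.6,0,0],"twist":[0,0,0],"claw":1},{"travel":[-1.8,0,0],"twist":[0,0,0],"claw":1},{"travel":[-2,0,0],"twist":[0,0,0],"claw":1}]'
python3 -m inch '[{"travel":[-0.2,0,0],"twist":[0,0,0],"claw":1},{"travel":[-0.4,0,0],"twist":[0,0,0],"claw":1},{"travel":[-0.6,0,0],"twist":[0,0,0],"claw":1},{"travel":[-0.8,0,0],"twist":[0,0,0],"claw":1},{"travel":[-1.0,0,0],"twist":[0,0,0],"claw":1},{"travel":[-1.2,0,0],"twist":[0,0,0],"claw":1},{"travel":[-1.4,0,0],"twist":[0,0,0],"claw":1},{"travel":[-1.6,0,0],"twist":[0,0,0],"claw":1},{"travel":[-1.8,0,0],"twist":[0,0,0],"claw":1},{"travel":[-2,0,0],"twist":[0,0,0],"claw":1}]'
python3 trk.py g1 562 20 0 25 side scene
```

```text
t: 9.23
eef_pos: [565.5, 77.2, 9.3]
ee_rot: [3.142, 0.0, 1.606]
wrist_force: [0.2, 0.2, -0.0]
opening: 85.9
t: 10.07
eef_pos: [566.2, 57.3, 9.3]
ee_rot: [3.142, -0.0, 1.606]
wrist_force: [-0.6, 0.6, -0.1]
opening: 85.6
side conf 0.71 off 5 area 1245
   cartridge 0.68 [554.4  20.6]
   cap_face 0.78 [630.7  19.2]
scene conf 0.69 off 12 area 511
   cartridge 0.6 [552.1  16.1]
   cap_face 0.59 [634.7   4.8]
both [ 5.5388e+02  1.2105e+01 -1.0600e-01] 1.46
side [ 5.5537e+02  1.4712e+01 -4.6000e-02] 0.07
scene [ 5.57308e+02 -1.10280e+01  3.25000e-01] 1.25
tcp [566.1  57.6   9.3] [-3.142  0.     1.606] [ 0.3 -0.7 -0.9] 10.4667
```

View pics/g1.png

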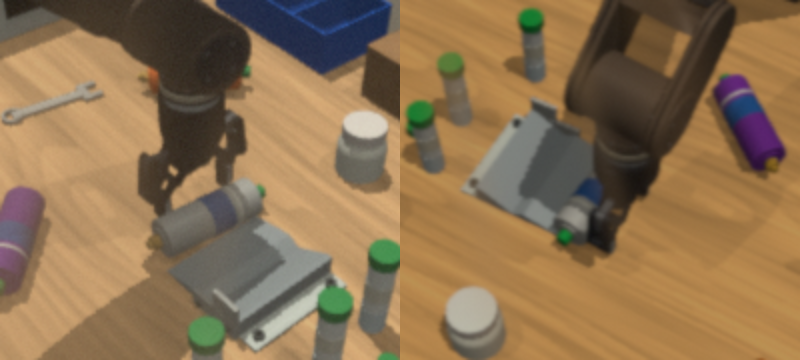

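The cartridge is at about (555, 15) near the ramp toe, roughly 12 mm short of home along x and still a few degrees off. While clear of it, I'll shift the hand −8 mm along the axis, bias the yaw by +3° to square it, and raise 5 mm for the ramp.

```bash
python3 -m inch '[{"travel":[0,-0.3,0],"twist":[0,0,-1],"claw":1},{"travel":[0,-0.6,-0.1],"twist":[0,0,-2],"claw":1},{"travel":[0,-0.8,-0.2],"twist":[0,0,-3],"claw":1},{"travel":[-0.2,-0.8,-0.3],"twist":[0,0,-3],"claw":1},{"travel":[-0.4,-0.8,-0.4],"twist":[0,0,-3],"claw":1},{"travel":[-0.6,-0.8,-0.4],"twist":[0,0,-3],"claw":1},{"travel":[-0.8,-0.8,-0.4],"twist":[0,0,-3],"claw":1},{"travel":[-1.0,-0.8,-0.4],"twist":[0,0,-3],"claw":1},{"travel":[-1.2,-0.8,-0.4],"twist":[0,0,-3],"claw":1},{"travel":[-1.4,-0.8,-0.4],"twist":[0,0,-3],"claw":1}]'
python3 trk.py g2 556 8 0 25 side; python3 look.py g3 side wrist
```

```text
t: 11.3
eef_pos: [558.7, 43.0, 13.3]
ee_rot: [3.142, -0.0, 1.658]
wrist_force: [0.5, 0.2, 1.2]
opening: 85.7
side conf 0.72 off 3 area 1293
   cartridge 0.95 [549.6   0.9]
   cap_face 0.96 [627.5 -11.2]
side [ 5.55286e+02 -8.93000e-01 -9.00000e-03] 0.07
tcp [558.6  43.   13.2] [-3.141  0.     1.658] [0.2 0.9 1. ] 11.5
[558.6  43.1  13.2] [-3.141  0.     1.658] [ 0.2  0.1 -0.2] 11.6
```

View pics/g3.png

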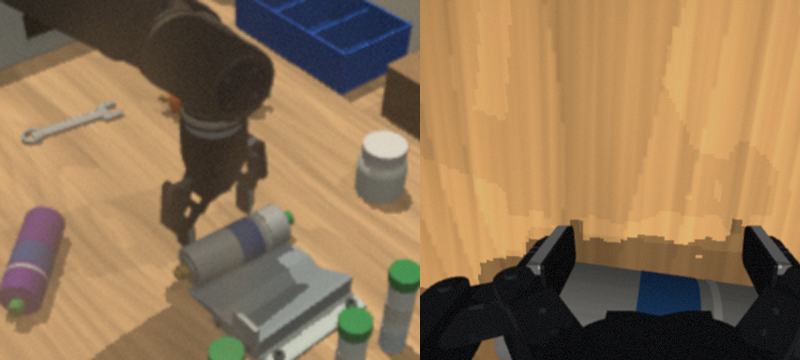

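The wrist view shows the +x end ahead by about 7° relative to the hand, and the −x finger is in contact. I'll keep pushing so it squares up on the ramp.

```bash
python3 -m inch '[{"travel":[-0.2,0,0],"twist":[0,0,0],"claw":1},{"travel":[-0.4,0,0],"twist":[0,0,0],"claw":1},{"travel":[-0.6,0,0],"twist":[0,0,0],"claw":1},{"travel":[-0.8,0,0],"twist":[0,0,0],"claw":1},{"travel":[-1.0,0,-0.1],"twist":[0,0,0],"claw":1},{"travel":[-1.2,0,-0.1],"twist":[0,0,0],"claw":1},{"travel":[-1.4,0,-0.1],"twist":[0,0,0],"claw":1},{"travel":[-1.6,0,-0.2],"twist":[0,0,0],"claw":1},{"travel":[-1.8,0,-0.2],"twist":[0,0,0],"claw":1},{"travel":[-2.0,0,-0.2],"twist":[0,0,0],"claw":1}]'
python3 trk.py g4 556 -16 0 28 side; python3 look.py g5 side wrist
```

```text
t: 12.43
eef_pos: [560.6, 23.1, 15.6]
ee_rot: [3.141, 0.0, 1.658]
wrist_force: [-0.7, 2.9, 2.2]
opening: 85.4
side conf 0.86 off 3 area 1196
   cartridge 0.57 [557.7 -11.9]
   cap_face 0.56 [545.5 -75.5]
side [ 5.54891e+02 -1.41570e+01  1.25000e-01] 0.13
tcp [560.7  22.8  15.3] [3.141e+00 1.000e-03 1.658e+00] [ 0.6  0.4 -0.7] 12.6333
[560.5  23.   15.2] [3.141e+00 1.000e-03 1.658e+00] [-0.3  1.6 -0.8] 12.7333
```

View pics/g5.png

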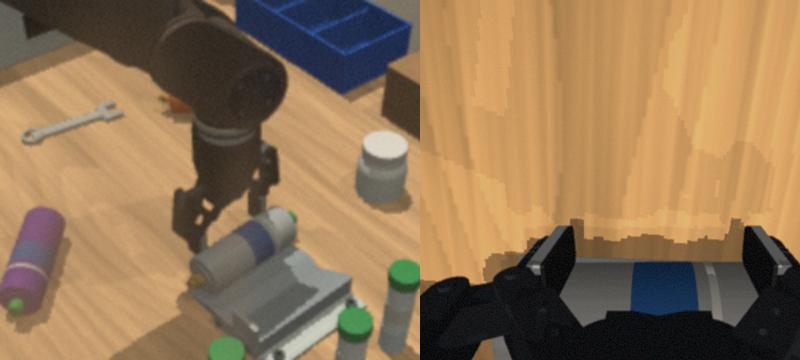

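The cartridge is now flush against both fingertips and on the ramp. I'll continue up, raising slightly.

```bash
python3 -m inch '[{"travel":[-0.2,0,0],"twist":[0,0,0],"claw":1},{"travel":[-0.4,0,0],"twist":[0,0,0],"claw":1},{"travel":[-0.6,0,-0.1],"twist":[0,0,0],"claw":1},{"travel":[-0.8,0,-0.1],"twist":[0,0,0],"claw":1},{"travel":[-1.0,0,-0.2],"twist":[0,0,0],"claw":1},{"travel":[-1.2,0,-0.2],"twist":[0,0,0],"claw":1},{"travel":[-1.4,0,-0.2],"twist":[0,0,0],"claw":1},{"travel":[-1.6,0,-0.3],"twist":[0,0,0],"claw":1},{"travel":[-1.8,0,-0.3],"twist":[0,0,0],"claw":1},{"travel":[-2.0,0,-0.3],"twist":[0,0,0],"claw":1}]'
python3 trk.py h1 557 -33 0.087 31 side; python3 look.py h2 side wrist
```

```text
t: 13.57
eef_pos: [562.2, 3.1, 18.4]
ee_rot: [3.141, 0.0, 1.658]
wrist_force: [-0.0, 2.9, 0.9]
opening: 85.4
side conf 0.81 off 1 area 1228
   cartridge 0.6 [554.5 -28.4]
side [ 5.59227e+02 -3.22700e+01  1.22000e-01] 0.12
tcp [562.2   2.9  18.2] [3.141e+00 1.000e-03 1.658e+00] [ 0.2 -0.   0.6] 13.7667
[562.    3.1  18.1] [-3.141  0.     1.658] [-0.6 -0.1 -0.6] 13.8667
```

View pics/h2.png

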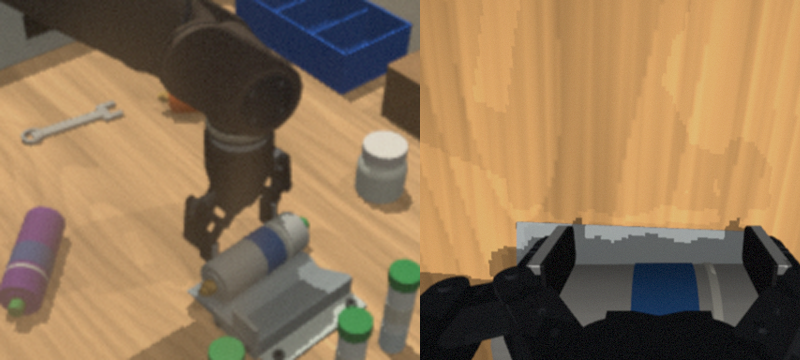

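Climbing cleanly. In the wrist view the ramp's edge is nearly parallel to the hand. I'll continue while turning back to the cradle's yaw.

```bash
python3 -m inch '[{"travel":[-0.2,0,0],"twist":[0,0,0],"claw":1},{"travel":[-0.4,0,0],"twist":[0,0,0],"claw":1},{"travel":[-0.6,0,0],"twist":[0,0,0.3],"claw":1},{"travel":[-0.8,0,-0.1],"twist":[0,0,0.6],"claw":1},{"travel":[-1.0,0,-0.1],"twist":[0,0,0.9],"claw":1},{"travel":[-1.2,0,-0.1],"twist":[0,0,1.2],"claw":1},{"travel":[-1.4,0,-0.1],"twist":[0,0,1.5],"claw":1},{"travel":[-1.6,0,-0.2],"twist":[0,0,1.8],"claw":1},{"travel":[-1.8,0,-0.2],"twist":[0,0,2.1],"claw":1},{"travel":[-2.0,0,-0.2],"twist":[0,0,2.5],"claw":1}]'
python3 trk.py i1 559 -54 0.04 35 side
```

```text
t: 14.7
eef_pos: [564.0, -16.9, 20.4]
ee_rot: [3.141, 0.0, 1.614]
wrist_force: [0.7, 1.1, 1.4]
opening: 85.5
side conf 0.84 off 0 area 1308
   cartridge 0.73 [558.8 -51.7]
   cap_face 0.31 [553.5 -49.1]
side [ 5.60923e+02 -5.29050e+01  8.60000e-02] 0.1
tcp [563.6 -17.   20. ] [-3.141  0.     1.614] [0.1 0.  0.1] 14.9
```

View pics/i1.png

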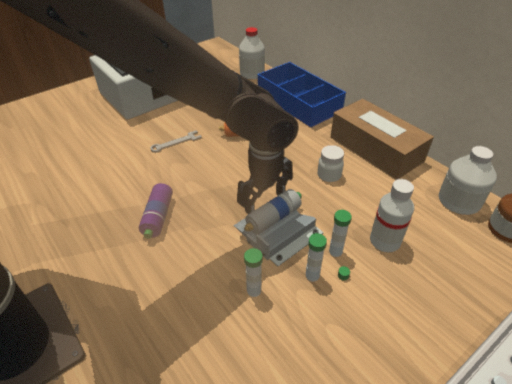

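It is just below the crest. One slow push takes it over, then I'll pause to let it settle.

```bash
python3 -m inch '[{"travel":[-0.15,0,0],"twist":[0,0,0],"claw":1},{"travel":[-0.3,0,0],"twist":[0,0,0],"claw":1},{"travel":[-0.45,0,0],"twist":[0,0,0],"claw":1},{"travel":[-0.6,0,0],"twist":[0,0,0],"claw":1},{"travel":[-0.75,0,0],"twist":[0,0,0],"claw":1},{"travel":[-0.9,0,0],"twist":[0,0,0],"claw":1},{"travel":[-1.05,0,0],"twist":[0,0,0],"claw":1},{"travel":[-1.2,0,0],"twist":[0,0,0],"claw":1},{"travel":[-1.35,0,0],"twist":[0,0,0],"claw":1},{"travel":[-1.5,0,0],"twist":[0,0,0],"claw":1}]'
python3 trk.py j1 561 -75 0.04 32 side; python3 look.py j2 side wrist
```

```text
t: 15.73
eef_pos: [564.5, -31.7, 20.3]
ee_rot: [-3.142, 0.0, 1.614]
wrist_force: [0.3, -0.2, -0.5]
opening: 85.1
side conf 0.59 off 2 area 1321
   cartridge 0.95 [557.4 -79.2]
   cap_face 0.73 [632.6 -75.3]
side [ 5.6094e+02 -7.7422e+01  1.8000e-02] 0.12
tcp [564.5 -31.6  20.3] [-3.142 -0.     1.614] [-0.   0.7 -1. ] 15.9333
[564.5 -31.5  20.3] [-3.142 -0.     1.614] [-0.2 -0.1  0.5] 16.0333
```

View pics/j2.png

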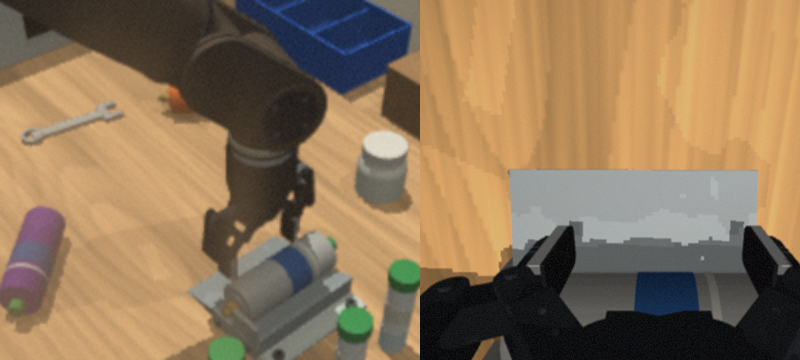

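It dropped into the vee at about (561, −77) and lies square, 14 mm from home. I'll back off, rise, shut the claw and move round to the cap end.

```bash
python3 -m inch '[{"travel":[0.5,0,0],"twist":[0,0,0],"claw":1},{"travel":[1.2,0,-0.2],"twist":[0,0,0],"claw":1},{"travel":[2,0,-1.5],"twist":[0,0,0],"claw":1},{"travel":[2,0,-3.5],"twist":[0,0,0],"claw":1},{"travel":[2,0,-6],"twist":[0,0,0],"claw":1},{"travel":[2,0,-8.5],"twist":[0,0,0],"claw":0.5},{"travel":[2,0.5,-9.5],"twist":[0,0,0],"claw":0},{"travel":[2,3,-9.5],"twist":[0,0,0],"claw":0},{"travel":[1,6,-9.5],"twist":[0,0,0],"claw":0},{"travel":[-1,9,-9.5],"twist":[0,0,0],"claw":0}]'
python3 -m inch '[{"travel":[-1.5,2,0],"twist":[0,0,0],"claw":0},{"travel":[-3.4,2.7,0],"twist":[0,0,0],"claw":0},{"travel":[-3.4,2.7,0],"twist":[0,0,0],"claw":0},{"travel":[-3.4,2.7,0],"twist":[0,0,0],"claw":0},{"travel":[-3.4,2.7,0],"twist":[0,0,0],"claw":0},{"travel":[-3.4,2.7,1.5],"twist":[0,0,0],"claw":0},{"travel":[-3.4,2.7,3],"twist":[0,0,0],"claw":0},{"travel":[-3.4,2.7,4],"twist":[0,0,0],"claw":0},{"travel":[-3.4,2.7,4],"twist":[0,0,0],"claw":0},{"travel":[-3.4,2.7,4],"twist":[0,0,0],"claw":0}]'
python3 trk.py k1 561 -77 0.04 32 side; python3 look.py k2 side scene
```

```text
t: 16.87
eef_pos: [655.9, -35.3, 116.1]
ee_rot: [3.141, -0.001, 1.617]
wrist_force: [1.8, 1.1, 0.1]
opening: 25.7
t: 17.7
eef_pos: [681.9, -69.7, 73.0]
ee_rot: [-3.138, -0.001, 1.615]
wrist_force: [-0.7, -0.2, 0.5]
opening: 0.1
side conf 0.61 off 96 area 836
   cartridge 0.73 [555.4 -76.4]
   cap_face 0.55 [634.9 -70. ]
tcp [684.  -70.6  76.3] [3.140e+00 1.000e-03 1.614e+00] [-0.3 -0.4  1.1] 17.9
[683.9 -70.6  76.3] [3.14  0.    1.614] [ 0.5  0.5 -0.3] 18.0
```

View pics/k2.png

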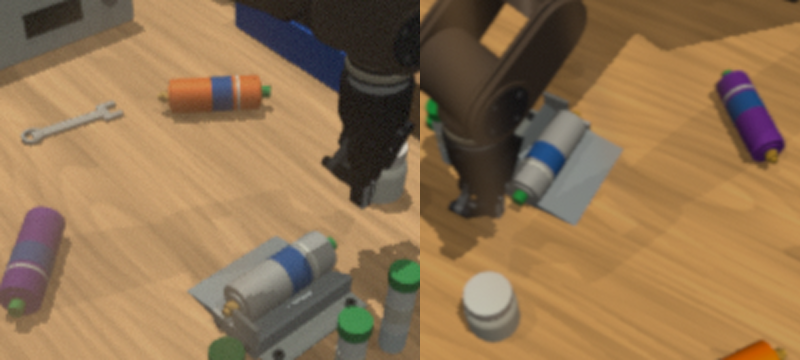

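The cartridge is in the vee and the shut fingers are above and beyond the cap. Descend to axis height.

```bash
python3 -m inch '[{"travel":[0,0,1],"twist":[0,0,0],"claw":0},{"travel":[0,0,2],"twist":[0,0,0],"claw":0},{"travel":[0,0,3],"twist":[0,0,0],"claw":0},{"travel":[0,0,4],"twist":[0,0,0],"claw":0},{"travel":[0,0,4.6],"twist":[0,0,0],"claw":0},{"travel":[0,0,5],"twist":[0,0,0],"claw":0},{"travel":[0,-0.2,5],"twist":[0,0,0],"claw":0},{"travel":[0,-0.4,5],"twist":[0,0,0],"claw":0},{"travel":[0,-0.6,5],"twist":[0,0,0],"claw":0},{"travel":[0,-0.8,5],"twist":[0,0,0],"claw":0}]'
python3 look.py l1 side scene
```

```text
t: 18.83
eef_pos: [675.7, -70.9, 26.2]
ee_rot: [3.14, 0.0, 1.614]
wrist_force: [-0.1, 0.0, -0.2]
opening: 0.1
[675.4 -70.8  26. ] [3.141 0.    1.614] [ 0.1 -0.1 -0.7] 18.9333
```

View pics/l1.png

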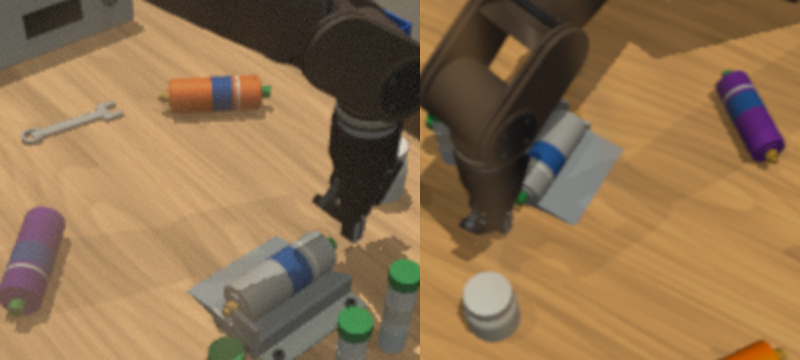

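```bash
python3 -m inch '[{"travel":[0,-0.2,0],"twist":[0,0,0],"claw":0},{"travel":[0,-0.4,0],"twist":[0,0,0],"claw":0},{"travel":[0,-0.6,0],"twist":[0,0,0],"claw":0},{"travel":[0,-0.8,0],"twist":[0,0,0],"claw":0},{"travel":[0,-1.0,0],"twist":[0,0,0],"claw":0},{"travel":[0,-1.2,0],"twist":[0,0,0],"claw":0},{"travel":[0,-1.4,0],"twist":[0,0,0],"claw":0},{"travel":[0,-1.6,0],"twist":[0,0,0],"claw":0},{"travel":[0,-1.8,0],"twist":[0,0,0],"claw":0},{"travel":[0,-2.0,0],"twist":[0,0,0],"claw":0}]'
python3 trk.py l2 558 -77 0.04 32 side; python3 look.py l3 side wrist
```

```text
t: 19.77
eef_pos: [655.1, -71.6, 25.3]
ee_rot: [-3.142, -0.0, 1.614]
wrist_force: [-0.1, -0.1, 0.2]
opening: -0.2
side conf 0.77 off 1 area 1342
   cartridge 0.71 [546.8 -77.6]
   cap_face 0.84 [633.3 -72.1]
side [ 5.60233e+02 -7.74520e+01  6.90000e-02] 0.1
tcp [655.4 -71.6  25.4] [3.141 0.    1.614] [-0.4 -0.4 -0.4] 19.9667
[655.5 -71.7  25.4] [3.141 0.    1.614] [ 0.7  0.2 -0.5] 20.0667
```

View pics/l3.png

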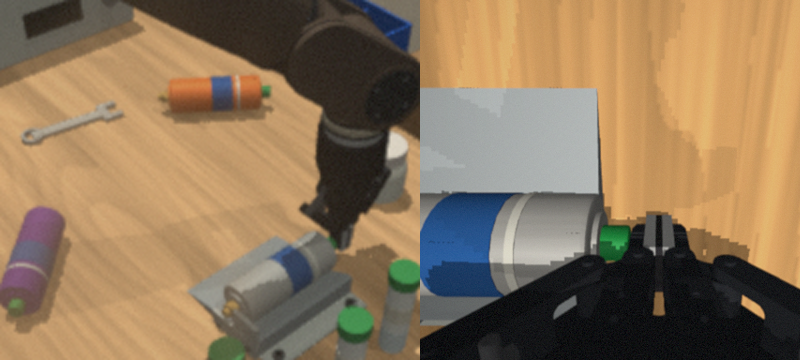

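The wrist view shows the finger's back about to touch the green cap at (630,242) in that panel. I'll push endways at 1 mm per row.

```bash
python3 -m inch '[{"travel":[0,-0.1,0],"twist":[0,0,0],"claw":0},{"travel":[0,-0.2,0],"twist":[0,0,0],"claw":0},{"travel":[0,-0.3,0],"twist":[0,0,0],"claw":0},{"travel":[0,-0.4,0],"twist":[0,0,0],"claw":0},{"travel":[0,-0.5,0],"twist":[0,0,0],"claw":0},{"travel":[0,-0.6,0],"twist":[0,0,0],"claw":0},{"travel":[0,-0.7,0],"twist":[0,0,0],"claw":0},{"travel":[0,-0.8,0],"twist":[0,0,0],"claw":0},{"travel":[0,-0.9,0],"twist":[0,0,0],"claw":0},{"travel":[0,-1.0,0],"twist":[0,0,0],"claw":0}]'
python3 look.py m1 side wrist
```

```text
t: 20.9
eef_pos: [645.4, -72.1, 25.5]
ee_rot: [3.141, 0.0, 1.614]
wrist_force: [1.8, 0.6, 0.4]
opening: 0.0
[645.3 -72.1  25.5] [-3.141  0.     1.614] [1.7 0.6 1.4] 21.0
```

View pics/m1.png

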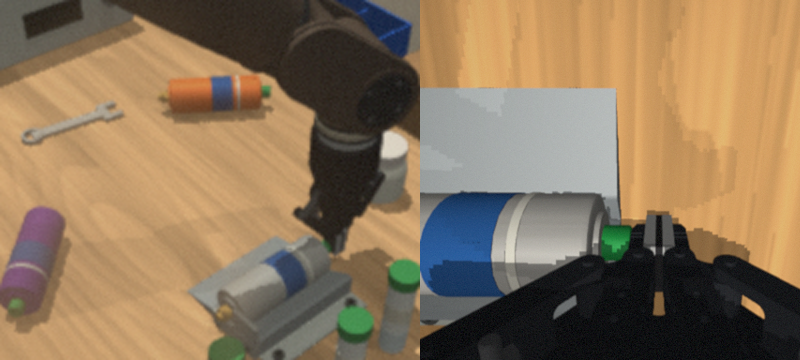

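```bash
python3 -m inch '[{"travel":[0,-0.05,0],"twist":[0,0,0],"claw":0},{"travel":[0,-0.1,0],"twist":[0,0,0],"claw":0},{"travel":[0,-0.15,0],"twist":[0,0,0],"claw":0},{"travel":[0,-0.2,0],"twist":[0,0,0],"claw":0},{"travel":[0,-0.25,0],"twist":[0,0,0],"claw":0},{"travel":[0,-0.3,0],"twist":[0,0,0],"claw":0},{"travel":[0,-0.35,0],"twist":[0,0,0],"claw":0},{"travel":[0,-0.4,0],"twist":[0,0,0],"claw":0},{"travel":[0,-0.45,0],"twist":[0,0,0],"claw":0},{"travel":[0,-0.5,0],"twist":[0,0,0],"claw":0}]'
python3 look.py m2 side wrist
```

```text
t: 21.83
eef_pos: [641.7, -72.3, 25.7]
ee_rot: [3.138, 0.0, 1.614]
wrist_force: [6.9, 0.3, -1.9]
opening: 0.0
[641.7 -72.2  25.7] [3.138 0.    1.614] [ 5.2  1.2 -2.2] 21.9333
```

View pics/m2.png

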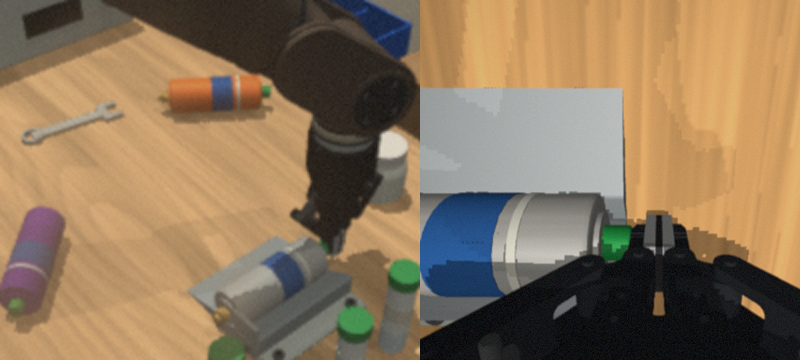

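The force has risen to about 6 N and the measured motion stalled at 641.7, against 640.4 commanded. That suggests it is on the stop. I'll press slightly more to confirm.

```bash
python3 -m inch '[{"travel":[0,-0.05,0],"twist":[0,0,0],"claw":0},{"travel":[0,-0.1,0],"twist":[0,0,0],"claw":0},{"travel":[0,-0.15,0],"twist":[0,0,0],"claw":0},{"travel":[0,-0.2,0],"twist":[0,0,0],"claw":0},{"travel":[0,-0.2,0],"twist":[0,0,0],"claw":0},{"travel":[0,-0.2,0],"twist":[0,0,0],"claw":0},{"travel":[0,-0.2,0],"twist":[0,0,0],"claw":0},{"travel":[0,-0.2,0],"twist":[0,0,0],"claw":0},{"travel":[0,-0.2,0],"twist":[0,0,0],"claw":0},{"travel":[0,-0.2,0],"twist":[0,0,0],"claw":0}]'
```

```text
t: 22.77
eef_pos: [641.7, -72.3, 26.6]
ee_rot: [3.133, 0.001, 1.614]
wrist_force: [10.1, 0.4, -2.7]
opening: 0.2
```

The TCP did not move (641.7) while the force rose to 10 N, so it is home. I'll retreat straight back along the axis, then up.

```bash
python3 -m inch '[{"travel":[0,0.1,0],"twist":[0,0,0],"claw":0},{"travel":[0,0.2,0],"twist":[0,0,0],"claw":0},{"travel":[0,0.4,0],"twist":[0,0,0],"claw":0},{"travel":[0,0.8,0],"twist":[0,0,0],"claw":0},{"travel":[0,1.5,0],"twist":[0,0,0],"claw":0},{"travel":[0,2.5,0],"twist":[0,0,0],"claw":0},{"travel":[0,3.2,-1],"twist":[0,0,0],"claw":0},{"travel":[0,3.5,-3],"twist":[0,0,0],"claw":0},{"travel":[0,3.5,-6],"twist":[0,0,0],"claw":0},{"travel":[0,3.5,-9],"twist":[0,0,0],"claw":0}]'
python3 -m inch '[{"travel":[2,0,-2],"twist":[0,0,0],"claw":0},{"travel":[5,0,-5],"twist":[0,0,0],"claw":0},{"travel":[8,0,-8],"twist":[0,0,0],"claw":0},{"travel":[11,0,-10],"twist":[0,0,0],"claw":0},{"travel":[14,0,-10],"twist":[0,0,0],"claw":0},{"travel":[17,0,-10],"twist":[0,0,0],"claw":0},{"travel":[19,0,-10],"twist":[0,0,0],"claw":0},{"travel":[20,0,-10],"twist":[0,0,0],"claw":0},{"travel":[20,0,-10],"twist":[0,0,0],"claw":0},{"travel":[20,0,-10],"twist":[0,0,0],"claw":0}]'
python3 trk.py n1 547 -77 0.04 32 side scene; python3 look.py n2 scene wrist
python3 - <<'E'
import cv2,numpy as np
from plant import env
p=env.read_camera("side")["frame"][180:300,210:370]
q=env.read_camera("scene")["frame"][130:250,150:310]
cv2.imwrite('pics/n3.png',np.hstack([cv2.resize(x,(400,300),interpolation=2) for x in(p,q)]))
E
```

```text
t: 23.6
eef_pos: [672.7, -70.7, 115.5]
ee_rot: [-3.138, -0.001, 1.615]
wrist_force: [0.7, -0.0, -0.0]
opening: 0.0
t: 24.43
eef_pos: [664.6, 128.7, 215.4]
ee_rot: [-3.141, 0.001, 1.615]
wrist_force: [0.0, 0.2, -0.1]
opening: -0.3
side conf 0.63 off 3 area 1194
   cartridge 0.65 [545.8 -78. ]
   cap_face 0.79 [615.  -74.9]
scene conf 0.85 off 3 area 1052
   cartridge 0.78 [550.  -73.1]
   cap_face 0.58 [624.4 -72. ]
both [ 5.46323e+02 -7.95090e+01  3.50000e-02] 0.34
side [ 5.49637e+02 -7.64970e+01  1.30000e-02] 0.24
scene [ 5.47715e+02 -7.98320e+01  5.80000e-02] 0.07
tcp [664.8 128.1 215.3] [-3.141  0.     1.613] [0.2 0.2 0.3] 24.8333
[664.7 128.5 215.3] [-3.141  0.     1.614] [-0.4 -0.6 -0.5] 24.9333
```

View pics/n2.png

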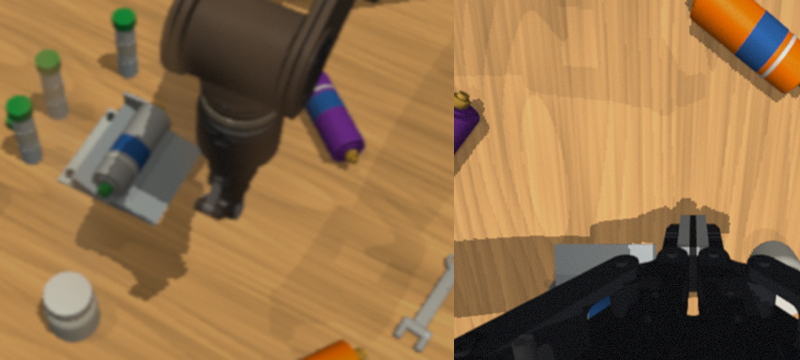

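View pics/n3.png

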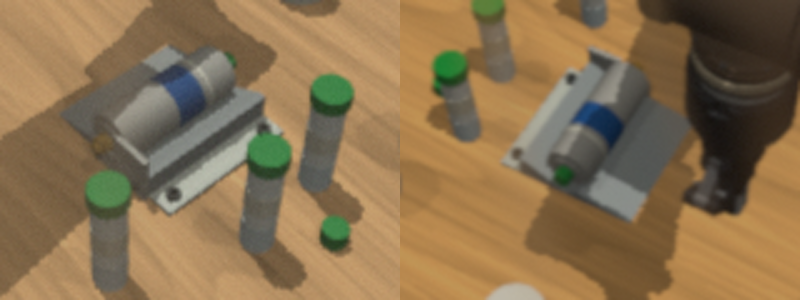

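The images agree. The body's end sits against the stop plate, the brass fitting shows over the low part at (102,143) in the left panel, and the fitted centre (546, −79.5, yaw 0.035) matches home (546.5, −76.6) within measuring error. The tubes, spare cap and jar are where they were. Handing in.

```bash
python3 -c "
from plant import env
print(env.hand_in()); print(env.get_state()['t'])"
```

```text
the job is handed in; nothing more can be done
None
the job is handed in; nothing more can be done
```

The cartridge is home in the vee against the end stop, and I have handed the job in with the hand clear. The robot's clock read about 25 s at my last check.

- **Rolling:** I rolled it with both open fingertips on its +y side, squared it on the ramp and eased it over the crest. Early on it rolled about 20 mm ahead of the fingers, so I followed more slowly after that.
- **Pushing home:** I shut the claw and pushed the cap face with the back of a finger. The hand stopped at x = 641.7 mm while the force rose from 7 to 10 N, so I took it as fully against the stop. That was the highest force I read.
- **Last checks:**
  - The two cameras fitted together put the centre at (546, −79.5) with yaw 0.035. Home is about (546.5, −76.6), with cradle yaw about 0.035 to 0.045.
  - The pictures show the end face at the stop plate. The tubes, jar and spare cap looked unmoved by eye; I did not remeasure them, and the bottle was outside my last crops.
- **Disagreements:** The single-camera fits differed by about 3 mm and 0.045 rad in yaw. I judged that to be measurement noise.

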